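# Unbolt the guard of a seaming-head test station and hold it open for the gap check

## Robot

A 6-joint arm with a two-finger parallel gripper is mounted at the origin on the work surface. World frame = base frame: x ahead of the robot, y to its left, z up, the work surface at z = 0. Lengths are in m, angles in degrees, forces in N, time in s.
With the tool pointing down it reaches from about 0.325 to 0.9 m from the base axis. Payload 6.1 kg.
Tool frame: the origin (TCP) lies on the front face of the gripper's body, between the roots of the fingers; the fingertips stand 70 mm ahead of it and the grasp point (between the pads) lies 51 mm ahead of it; z points along the fingers, y is the line along which they close (so a half turn about z gives the same grasp; the last joint's range is limited). The gripper opens to 87 mm and grips with 3 to 60 N. Pads are 19 mm wide; open, the fingers measure 117 mm over their backs; the gripper's body (75 mm by 190 mm) begins 51 mm behind the grasp point.
Start: joints at [58.722, 12.628, 87.462, -0, 79.91, -7.225], TCP at [0.255, 0.571, 0.292] pointing down, gripper open.
Joint ranges: [-170.65, 170.65], [-52.31, 119.04], [5.05, 147.46], [-71.25, 251.25], [11.57, 151.72], [-153.62, 153.62]. Speed limits (degrees/s): [147.25, 147.25, 172.46, 180, 180, 180].

## Interface

Orientations are given as [roll, pitch, yaw] about the fixed x, y, z axes, in that order (R = Rz(yaw) Ry(pitch) Rx(roll)).
In Python, from bench import manip, eyes, job gives the robot as it stands (manip), with the cameras (eyes) and the job (job).
- The arm moves only by the shell command python3 jog.py [FORCE], which reads ROWS from standard input. ROWS is a JSON object with one list for each field, all of the same length, 1 to 10, a row being the entries at one place: jaw (the opening from 0.0 (shut) to 1.0 (fully open)), dx, dy, dz (the shift in fractions of the full range, 1 being 0.25 m), rx, ry, rz (a rotation vector in fractions of the full range, 1 being 360 degrees); each row shifts and turns the commanded pose from where the row before left it, along the tool's axes as they then stand; what a row does not reach is not made up. A row lasts 1/10 s, in which the tool goes at most 0.05 m and 8.59 degrees, less where a joint would pass 70% of its speed; a pose out of reach is approached as far as the arm can. The fingers move at their own pace and stop on an object; FORCE is the grip in N (left out, the last holds). Time passes only in rows, so rows that do not move let the fingers close. It prints the time, the measured TCP pose, the force, the opening and the grip force at its end. No shift or turn number may pass 1 either way. Input that does not fit is refused with a message, and nothing moves.
- manip.observe(): the state, without advancing time (a new reading comes with each control period).
- eyes.read_camera(name): name is "scene" or "top"; returns (picture, depth): 480x640x3 uint8, red, green, blue; 480x640 float32, m along the optical axis (not along the pixel's ray), 0 where there is no reading.
- eyes.get_calibration(name): a dict with "intrinsics" (3x3 intrinsics, pixels), "k1" (the pictures are not rectified: a ray, as slopes to the right and down, at radius r is drawn at 1 + k1 r^2 times it, then the intrinsics apply), "R" (3x3) and "t" (3): a world point X has camera coordinates R X + t. Camera axes: x right, y down, z forward; pixel columns grow to the right and rows downward; lengths in m; the calibration is good to about 2 mm. A picture is of the moment at which its call begins. get_calibration takes no time and is no camera call.
- job.hand_in(): hands the job in; it is judged then, once.
The state is a dict: "time_s": time; "joint_pos": joint angles; "qvel": joint speeds; "joint_efforts": joint torques, N m; "tool_pos": TCP position; "ee_rot": TCP orientation; "force": force on the tool from outside, world axes, zero at the start; "ft_torque": the same for the moment, N m; "opening": opening from 0.0 (shut) to 1.0 (fully open); "grip_force": force on a finger pad.
Only numpy, scipy, OpenCV 4.12 (cv2) and the standard library are available. Lean on these libraries where they do the work, as an engineer would, in place of code of your own. Each camera call takes 0.05 s, during which the arm holds its last target. There are 200 camera calls.

## Task

I want to check the roll gap on this seaming-head test station: draw the slide bolt on its front deck fully back while the clear guard is still shut, then lift the guard to 60 degrees from shut and keep hold of it there. It has no stay and falls shut when let go, so finish still holding it steady at 60 degrees. Leave the loose parts beside the station where they are.

Things in the scene. Friction and masses are not known exactly. Their poses are not given: they have to be found in the camera images.
- station: Low bench machine, pale green sheet metal, fixed; place and yaw vary. Origin: centre of its underside, on the bench. Its x points to its back (front = -x), y left, z up; lengths in mm. Base 380 (x) by 300 (y), deck at z 70. Housing along the back: x +89 to +189, top z 150. A seaming head (chuck, two steel rolls, below z 125) sits on the deck under the guard. The bolt lies on the front of the deck.
- bolt (a joint): Slide of the bolt in m, towards the station's +y. 0 = fully shot: its rod passes through the eye on the guard and locks it down. 0.040 = fully drawn back, at its stop; it leaves the eye at 0.034. Starts at 0 to 0.008. Friction about 2 N, no spring: stays where put. Its two guides are at station y -28..-8 and +72..+92 mm, x -169..-151, tops at z 97 mm.
- bolt_knob (a point): Top centre of the bolt's knob: upright, steel, diameter 15 mm, from z 98 to its top at z 132 mm above the bench; below it a 10 mm stem to the 10 mm rod (axis z 88), which lies along y. Station frame: x -160, y +20 mm plus the bolt's slide. Site axes as the station's. The foot of the guard's sloping front is 24 mm behind the knob's far side.
- guard (a joint): Opening angle of the clear guard in rad: 0 = shut, grows as it is lifted; 60 degrees = 1.047. Stop at 1.5. With the bolt shot it rises only about 0.02. It falls shut from any angle when let go (lifting it takes about 2 to 6 N at the handle).
- guard_handle (a point): Middle of the guard's handle, a round bar of diameter 12 mm along the station's y, 108 mm between its two posts. Its axis is 40 mm above the guard's top panel and 20 mm behind that panel's front edge: in the guard's frame (origin on the hinge) at x -150, z +40 mm. Shut, it is 190 mm above the bench. Site axes turn with the guard.
- guard_hinge (a point): Middle of the hinge axis, along y at station x +85, z 150 mm; point axes turn with the guard, as the station's when shut. Guard: clear hood, about 0.45 to 0.7 kg, 260 mm wide; top panel 170 mm forward from the hinge, then a front sloping 40 forward and 76 down; a tongue with the bolt's eye juts 47 forward of its foot at y -45. Lifting swings its front up and back over the hinge.
- disc: Loose white nylon chuck disc, diameter 84, height 24 mm, beside the station on its +y side. Origin: centre of its underside.
- can: Loose aluminium can, diameter 66, height 115 mm, standing beside the station on its +y side. Origin: centre of its underside.
- roll: Loose spare steel seaming roll, diameter 46, height 25 mm, beside the station on its -y side. Origin: centre of its underside.
- driver: Loose screwdriver about 170 mm long, lying beside the station on its -y side. Origin: middle of its underside.

How it is judged:
By the outcome, as a careful person would: the job done as asked, in the order asked, and still so for the second after the job is handed in, while the arm keeps its last pose, push and grip.
It also fails if it takes over 50 s, if anything falls off the work surface, if the arm or the gripper's body presses on something with over 40 N, if the wrist force passes 120 N, or if a joint passes its speed limit or range.

## Working session

There is one attempt and no reset: what is moved stays moved. The work goes in short steps, Python scripts to look and compute and a shell command to move; the robot and the scene stay as the last step left them, time stands still between calls to the robot, and variables do not carry over. Pictures are saved under pics/ and viewed, at most 10 in all, crops included, and the job is handed in when it is done.

```bash
ls; mkdir -p pics; python3 - <<'E'
from bench import manip, eyes, job
import cv2,numpy as np
for n in("scene","top"):
    p,d=eyes.read_camera(n); cv2.imwrite(f"pics/{n}0.png",p[:,:,::-1]); np.save(n+"0.npy",d); np.save(n+"0p.npy",p)
    c=eyes.get_calibration(n); print(n,c)
print(manip.observe())
E
```

```text
bench.py
jog.py
pics
scene {'intrinsics': array([[509.51161153,   0.        , 318.35107513],
       [  0.        , 509.51161153, 236.88373218],
       [  0.        ,   0.        ,   1.        ]]), 'k1': -0.1009448819360768, 'R': array([[ 0.55045607,  0.8348131 , -0.00923069],
       [ 0.76562935, -0.50918474, -0.39311906],
       [-0.33288107,  0.20932749, -0.91944124]]), 't': array([-0.3693156 , -0.36604491,  1.15995118])}
top {'intrinsics': array([[533.68126655,   0.        , 307.68364597],
       [  0.        , 533.68126655, 238.53967786],
       [  0.        ,   0.        ,   1.        ]]), 'k1': -0.14195475651026046, 'R': array([[ 0.00428183, -0.99998458, -0.00353627],
       [-0.99688498, -0.00399001, -0.07876808],
       [ 0.07875276,  0.00386253, -0.9968867 ]]), 't': array([0.03243737, 0.57296103, 1.08144409])}
{'time_s': 0.1, 'joint_pos': array([ 5.87215602e+01,  1.26717153e+01,  8.75180254e+01, -9.44602590e-04,
        7.99101361e+01, -7.22656306e+00]), 'qvel': array([-0.00671481, -0.102936  , -0.15985412,  0.01201577, -0.02866638,
        0.00725276]), 'joint_efforts': array([ 1.28650656e-03, -4.95945096e+01, -3.88517940e+01,  7.01074884e-02,
        5.15355100e-02, -4.09887002e-05]), 'tool_pos': array([0.25452584, 0.57035548, 0.29124675]), 'ee_rot': array([-1.79900800e+02, -1.16414978e-02,  1.55948279e+02]), 'force': array([ 0.39588892,  0.20554795, -0.48475225]), 'ft_torque': array([-0.0111512 ,  0.01549328,  0.02489098]), 'grip_force': 0.0, 'opening': 1.0009702383197958}
```

View pics/scene0.png

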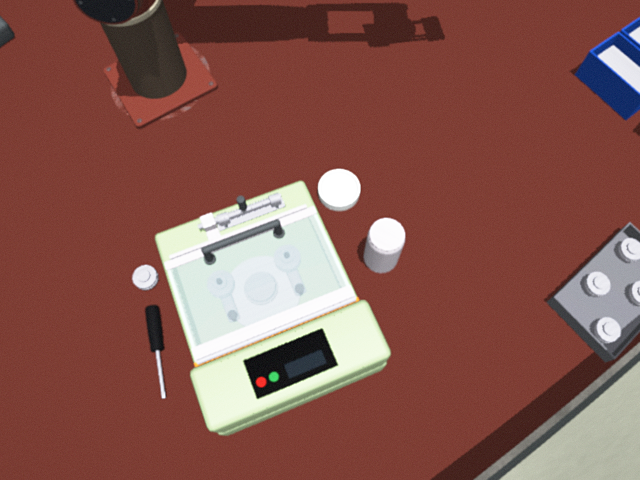

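View pics/top0.png

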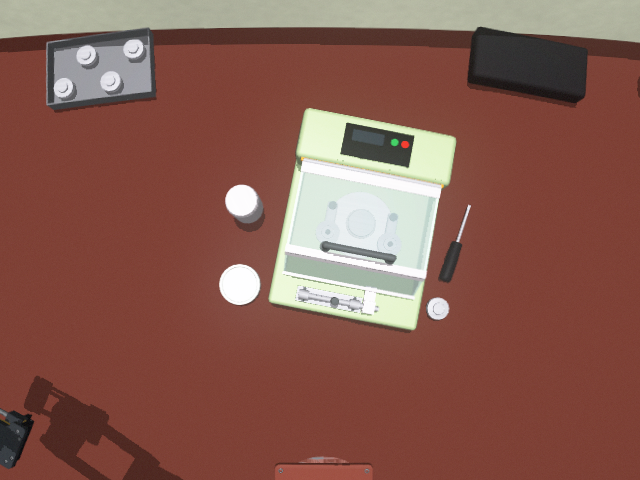

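The scene view shows the knob at about (241,202) and the handle from (209,256) to (279,230). In the top view the knob is at about (335,301), the handle runs from (323,246) to (396,259), and the station's front faces the robot. I'll mask these and cast rays.

```bash
cat > h.py <<'E'
from bench import manip, eyes, job
import cv2,numpy as np
def ray(n,uv):
    c=eyes.get_calibration(n);K=c["intrinsics"]
    p=cv2.undistortPoints(np.array([[uv]],float),K,np.array([c["k1"],0,0,0,0.]))[0,0]
    R,t=c["R"],c["t"]; return -R.T@t, R.T@np.array([p[0],p[1],1])
def onz(n,uv,z):
    o,d=ray(n,uv); return o+d*(z-o[2])/d[2]
def proj(n,X):
    c=eyes.get_calibration(n); return cv2.projectPoints(np.atleast_2d(np.array(X,float)),cv2.Rodrigues(c["R"])[0],c["t"],c["intrinsics"],np.array([c["k1"],0,0,0,0.]))[0][:,0]
def tri(a,b):
    o1,d1=ray("top",a);o2,d2=ray("scene",b)
    s=np.linalg.lstsq(np.c_[d1,-d2],o2-o1,rcond=None)[0]
    p,q=o1+s[0]*d1,o2+s[1]*d2; return (p+q)/2,np.linalg.norm(p-q)
def dark(n,p,box,th=75):
    x0,y0,x1,y1=box; m=(p[y0:y1,x0:x1].max(2)<th).astype(np.uint8)
    k,l,s,c=cv2.connectedComponentsWithStats(m); i=1+np.argmax(s[1:,4])
    ys,xs=np.nonzero(l==i); return s[i]+[x0,y0,0,0,0],c[i]+[x0,y0],np.c_[xs+x0,ys+y0]
E
python3 - <<'E'
from h import *
T=np.load("top0p.npy");S=np.load("scene0p.npy")
a=dark("top",T,(315,235,405,270));b=dark("scene",S,(195,220,290,268))
for n,q in(("top",a),("scene",b)):
    r=cv2.minAreaRect(q[2].astype(np.float32)); print(n,q[0],q[1],r)
k=dark("top",T,(325,292,345,310));ks=dark("scene",S,(230,192,252,215))
print(k[:2],ks[:2])
# green housing hull in top
h=cv2.cvtColor(T,cv2.COLOR_RGB2HSV); print(h[140,320],h[315,290],h[320,400])
m=cv2.inRange(h,(25,30,120),(60,255,255))
cs=max(cv2.findContours(m,0,1)[0],key=cv2.contourArea); print(cv2.minAreaRect(cs),cv2.boxPoints(cv2.minAreaRect(cs)))
V=np.hstack([cv2.resize(T[230:320,270:430],None,fx=2.5,fy=2.5*1.5),cv2.resize(S[180:280,150:310],None,fx=2.5,fy=2.5*1.35)])
cv2.imwrite("pics/crop.png",V[:,:,::-1])
E
```

```text
Traceback (most recent call last):
  File "h.py", line 17, in dark
    k,l,s,c=cv2.connectedComponentsWithStats(m); i=1+np.argmax(s[1:,4])
                                                     ~~~~~~~~~^^^^^^^^^
ValueError: attempt to get argmax of an empty sequence
```

```bash
python3 - <<'E'
from h import *
T=np.load("top0p.npy");S=np.load("scene0p.npy")
print(T[244:262,360].max(1),S[225:260,245].max(1),T[292:310,335].max(1),S[192:215,241].max(1))
V=np.hstack([cv2.resize(T[230:320,270:430],(400,400)),cv2.resize(S[180:280,150:310],(400,400))])
cv2.imwrite("pics/crop.png",V[:,:,::-1])
h=cv2.cvtColor(T,cv2.COLOR_RGB2HSV); print(h[140,320],h[315,290],h[320,400])
E
```

```text
[241 241 240 240 138 120 128 137 128 118 101 211 240 240 198 187 254 253] [246 248 251 254 255 223 134 116 127 133 124 111  96 105 152 206 234 240
 236 238 237 236 236 237 235 235 237 236 238 237 237 237 237 237 237] [230 249 247 245 242 129 133 132 133 131 127 126 124 138 162 157 179 246] [128 128 125 122 110 115 120 125 125 122 102  61  55  58  58  54  53  78
 138 172 184 165 152]
[ 41  35 247] [  6 125 133] [ 40  40 245]
```

View pics/crop.png

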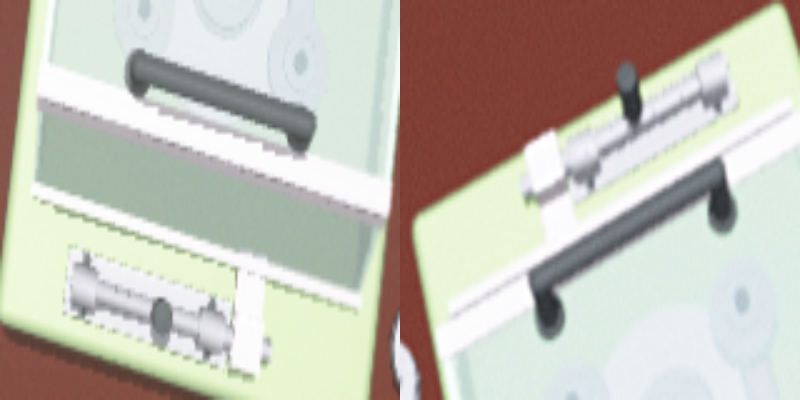

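The crop shows the knob top at (334,299) in the top view and (241,197) in the scene view. The bar ends are at about (325,245) and (391,258) in top, (205,250) and (277,223) in scene. The eye is on the right (-y) side, so the bolt draws back toward image left.

```bash
python3 - <<'E'
from h import *
T=np.load("top0p.npy");S=np.load("scene0p.npy")
for n,P,A,B in(("top",T,(325,245),(391,258)),("scene",S,(205,250),(277,223))):
    # bar centreline: for columns, centroid of dark run
    A=np.array(A,float);B=np.array(B,float);pts=[]
    for f in np.linspace(.2,.8,15):
        x=int(round(A[0]+f*(B-A)[0]));yc=A[1]+f*(B-A)[1];ys=np.arange(int(yc)-8,int(yc)+9)
        m=P[ys,x].max(1)<165; y=ys[m]; pts.append((x,y.mean()+.0))
    vx,vy,x0,y0=cv2.fitLine(np.float32(pts),cv2.DIST_HUBER,0,.01,.01).ravel()
    print(n,"line",vx,vy,x0,y0)
    if n=="top":
        Q=[onz(n,(x0+s*vx,y0+s*vy),.190) for s in(-20,20)];u=Q[0]-Q[1];print("y axis yaw",np.degrees(np.arctan2(u[1],u[0]))-90,Q)
    for X in(A,B,(A+B)/2):
        y=y0+(X[0]-x0)*vy/vx; print(onz(n,(X[0],y),.19))
# Knob
print("knob",onz("top",(334.3,299.3),.132),onz("scene",(241.2,197.5),.132),tri((334.3,299.3),(241.2,197.5)))
h=cv2.cvtColor(T,cv2.COLOR_RGB2HSV);m=cv2.inRange(h,(30,20,150),(60,255,255))
m=cv2.morphologyEx(m,2,np.ones((3,3)));l=cv2.connectedComponentsWithStats(m);print(l[2][l[2][:,4]>500])
# deck front edge: lowest green px per column
pts=[(x,np.nonzero(m[260:345,x])[0].max()+260) for x in range(290,405,3) if m[260:345,x].any()]
L=cv2.fitLine(np.float32(pts),cv2.DIST_HUBER,0,.01,.01).ravel();a=onz("top",L[2:]-40*L[:2],.07);b=onz("top",L[2:]+40*L[:2],.07);print("front edge",a,b,np.degrees(np.arctan2(*(a-b)[[1,0]]))-90)
# housing back edge
pts=[(x,np.nonzero(m[90:200,x])[0].min()+90) for x in range(315,445,3) if m[90:200,x].any()]
L=cv2.fitLine(np.float32(pts),cv2.DIST_HUBER,0,.01,.01).ravel();a=onz("top",L[2:]-40*L[:2],.15);b=onz("top",L[2:]+40*L[:2],.15);print("back edge",a,b,np.degrees(np.arctan2(*(a-b)[[1,0]]))-90)
# left/right housing limits
for r in range(130,170,12):
    xs=np.nonzero(m[r,280:480])[0]+280; print(r,onz("top",(xs.min(),r),.15),onz("top",(xs.max(),r),.15))
E
```

```text
top line 0.9806331 0.19585402 359.5 251.2
y axis yaw -11.101238268452377 [array([ 0.54445657, -0.02234478,  0.19      ]), array([ 0.53093809, -0.09124117,  0.19      ])]
[0.54957798 0.00376501 0.19      ]
[ 0.52682687 -0.11218719  0.19      ]
[ 0.538221   -0.05412825  0.19      ]
scene line 0.93526965 -0.35393605 242.8 235.65
[ 0.52671596 -0.11339856  0.19      ]
[0.54922819 0.0041924  0.19      ]
[ 0.53791579 -0.05504796  0.19      ]
knob [ 0.45159935 -0.01534748  0.132     ] [ 0.44764654 -0.01266163  0.132     ] (array([ 0.45210093, -0.01439883,  0.14071245]), np.float64(0.0011601451145487694))
[[     0      0    640    480 277965]
 [     0      0    640     42  19752]
 [   296    108    160     77   5379]
 [   269    164    155    166   4104]]
front edge [0.42960403 0.03100894 0.07      ] [ 0.40013182 -0.12368528  0.07      ] -10.786670398644887
back edge [ 0.79481902 -0.0411075   0.15      ] [ 0.76675478 -0.18918075  0.15      ] -10.73194450277758
130 [0.76639802 0.04769296 0.15      ] [ 0.76861689 -0.18378918  0.15      ]
142 [0.74330521 0.05315141 0.15      ] [ 0.74638424 -0.24254401  0.15      ]
154 [0.72038724 0.05486046 0.15      ] [ 0.72314975 -0.23796686  0.15      ]
166 [0.69761798 0.05841801 0.15      ] [ 0.70009179 -0.23346501  0.15      ]
```

```bash
cat >> h.py <<'E'
from scipy.spatial.transform import Rotation as Ro
def delta(p,rpy):
    s=manip.observe();R=Ro.from_euler('xyz',s["ee_rot"],degrees=True)
    dp=R.inv().apply(np.array(p)-s["tool_pos"]);dr=(R.inv()*Ro.from_euler('xyz',rpy,degrees=True)).as_rotvec(degrees=True)
    print("tool d",dp.round(4),"rot",dr.round(2),"| now",s["tool_pos"].round(4),s["ee_rot"].round(2),s["force"].round(1),"op",round(s["opening"],3),"t",s["time_s"])
YAW=-10.9
a=np.radians(YAW);ex=np.array([np.cos(a),np.sin(a),0]);ey=np.array([-np.sin(a),np.cos(a),0]);ez=np.array([0,0,1.])
H=np.array([.538,-.0546,.19]);O=H+.065*ex;O[2]=0
def st(x,y,z): return O+x*ex+y*ey+z*ez
E
python3 - <<'E'
from h import *
print(O,st(-.16,.023,.132))
print("model px top/scene: knob s=3, hinge-mid, handle ends",proj("top",[st(-.16,.023,.132),st(-.16,.023,.098)]),proj("scene",[st(-.16,.023,.132),st(-.16,.023,.098)]))
print("guide +72,+92, -28,-8 top",proj("top",[st(-.16,.092,.097),st(-.16,-.028,.097)]),proj("scene",[st(-.16,.092,.097),st(-.16,-.028,.097)]))
delta(st(-.16,.023,.26),[180,0,169.1])
E
```

```text
[ 0.60182732 -0.0668912   0.        ] [ 0.44906312 -0.01405088  0.132     ]
model px top/scene: knob s=3, hinge-mid, handle ends [[333.59683861 300.67171371]
 [332.79933666 300.00833546]] [[240.91476854 198.49290748]
 [243.69732047 207.19066046]]
guide +72,+92, -28,-8 top [[297.44198127 293.02598149]
 [358.87753759 305.08578656]] [[279.42372188 194.27723395]
 [217.0666836  217.34118992]]
tool d [-0.4158 -0.4543  0.0319] rot [ -0.1   -0.02 -13.15] | now [0.2545 0.5704 0.2912] [-1.7990e+02 -1.0000e-02  1.5595e+02] [ 0.4  0.2 -0.5] op 1.001 t 0.1
```

Careful with the scale: shifts go in shares of 0.25 m and turns go in shares of 360 degrees. That gives: -0.0284 m / 0.25 = -0.1136, -0.026 m / 0.25 = -0.104.

```bash
echo '{"jaw": [1,1,1,1,1,1,1,1],"dx": [-0.104,-0.104,-0.104,-0.104,-0.104,-0.104,-0.104,-0.104],"dy": [-0.1136,-0.1136,-0.1136,-0.1136,-0.1136,-0.1136,-0.1136,-0.1136],"dz": [0,0,0,0,0,0,0,0],"rx": [0,0,0,0,0,0,0,0],"ry": [0,0,0,0,0,0,0,0],"rz": [0,0,0,0,0,0,0,0]}' | python3 jog.py 15; echo '{"jaw": [0.7,0.7,0.7,0.7,0.7,0.7,0.7,0.7,0.7,0.7],"dx": [-0.104,-0.104,-0.104,-0.104,-0.104,-0.104,-0.104,-0.104,0,0],"dy": [-0.1136,-0.1136,-0.1136,-0.1136,-0.1136,-0.1136,-0.1136,-0.1136,0,0],"dz": [0,0,0,0,0,0,0,0,0,0],"rx": [0,0,0,0,0,0,0,0,0,0],"ry": [0,0,0,0,0,0,0,0,0,0],"rz": [0,0,0,0,0,0,0,-0.0183,-0.0183,0]}' | python3 jog.py
python3 - <<'E'
from h import *
delta(st(-.16,.023,.171),[180,0,169.1])
E
```

```text
time_s: 0.9
tool_pos: [0.352, 0.2769, 0.2919]
ee_rot: [-180.0, -0.0, 156.0]
force: [1.0, 1.1, -0.2]
opening: 0.994
grip_force: 0.0
time_s: 1.9
tool_pos: [0.4493, -0.0148, 0.2917]
ee_rot: [180.0, -0.1, 169.1]
force: [-0.2, 0.4, 0.8]
opening: 0.701
grip_force: 0.0
tool d [0.0002 0.0007 0.1207] rot [ 0.01 -0.07 -0.04] | now [ 0.4493 -0.0148  0.2917] [ 1.7999e+02 -7.0000e-02  1.6906e+02] [-0.2  0.4  0.8] op 0.701 t 1.9
```

Scaled: 0.03 m / 0.25 = 0.12, 0.02 m / 0.25 = 0.08.

```bash
echo '{"jaw": [0.7,0.7,0.7,0.7,0.7,0.7],"dx": [0,0,0,0,0,0],"dy": [0,0,0,0,0,0],"dz": [0.12,0.12,0.12,0.08,0.04,0],"rx": [0,0,0,0,0,0],"ry": [0,0,0,0,0,0],"rz": [0,0,0,0,0,0]}' | python3 jog.py; echo '{"jaw": [0.1,0.1,0.1,0.1,0.1,0.1],"dx": [0,0,0,0,0,0],"dy": [0,0,0,0,0,0],"dz": [0,0,0,0,0,0],"rx": [0,0,0,0,0,0],"ry": [0,0,0,0,0,0],"rz": [0,0,0,0,0,0]}' | python3 jog.py 15
```

```text
time_s: 2.5
tool_pos: [0.4483, -0.013, 0.1709]
ee_rot: [180.0, -0.2, 169.1]
force: [0.5, 0.4, -0.8]
opening: 0.701
grip_force: 0.0
time_s: 3.1
tool_pos: [0.4495, -0.0138, 0.1724]
ee_rot: [180.0, 0.0, 169.1]
force: [-0.5, -0.8, 1.1]
opening: 0.238
grip_force: 0.0
```

Scaled: 0.006 m / 0.25 = 0.024, 0.004 m / 0.25 = 0.016.

```bash
echo '{"jaw": [0.1,0.1,0.1,0.1],"dx": [0,0,0,0],"dy": [0,0,0,0],"dz": [0,0,0,0],"rx": [0,0,0,0],"ry": [0,0,0,0],"rz": [0,0,0,0]}' | python3 jog.py 15;echo '{"jaw": [0.1,0.1,0.1,0.1,0.1,0.1],"dx": [0,0,0,0,0,0],"dy": [0.024,0.024,0.024,0.024,0.016,0],"dz": [0,0,0,0,0,0],"rx": [0,0,0,0,0,0],"ry": [0,0,0,0,0,0],"rz": [0,0,0,0,0,0]}' | python3 jog.py
python3 - <<'E'
from h import *
s=manip.observe();print((s["tool_pos"]-O)@ey, (s["tool_pos"]-O)@ex, s["force"]@ey,s["opening"])
E
```

```text
time_s: 3.5
tool_pos: [0.4495, -0.0139, 0.1724]
ee_rot: [-180.0, 0.0, 169.1]
force: [-1.1, -2.4, 2.3]
opening: 0.163
grip_force: 15.0
time_s: 4.1
tool_pos: [0.4549, 0.0148, 0.1724]
ee_rot: [179.9, 0.0, 169.2]
force: [-0.3, 2.3, 3.2]
opening: 0.169
grip_force: 15.0
0.05243589612186654 -0.15969116250109103 2.2097994241472656 0.1689925720665338
```

Scaled: 0.003 m / 0.25 = 0.012, 0.001 m / 0.25 = 0.004.

```bash
echo '{"jaw": [0.1,0.1,0.1,0.1],"dx": [0,0,0,0],"dy": [0.012,0.012,0.004,0],"dz": [0,0,0,0],"rx": [0,0,0,0],"ry": [0,0,0,0],"rz": [0,0,0,0]}' | python3 jog.py 25;for i in 1 ; do echo '{"jaw": [0.1,0.1],"dx": [0,0],"dy": [0.008,0],"dz": [0,0],"rx": [0,0],"ry": [0,0],"rz": [0,0]}' | python3 jog.py; done; echo '{"jaw": [0.1,0.1],"dx": [0,0],"dy": [0.008,0],"dz": [0,0],"rx": [0,0],"ry": [0,0],"rz": [0,0]}' | python3 jog.py
python3 - <<'E'
from h import *
s=manip.observe();print((s["tool_pos"]-O)@ey, s["force"]@ey,s["opening"])
E
```

```text
time_s: 4.5
tool_pos: [0.4561, 0.0207, 0.1723]
ee_rot: [180.0, 0.0, 169.2]
force: [-0.4, -0.7, 3.1]
opening: 0.159
grip_force: 25.0
time_s: 4.7
tool_pos: [0.4562, 0.0212, 0.1723]
ee_rot: [-179.8, -0.0, 169.2]
force: [-3.4, -7.5, 4.2]
opening: 0.163
grip_force: 25.0
time_s: 4.9
tool_pos: [0.4563, 0.0216, 0.1723]
ee_rot: [-179.6, -0.0, 169.2]
force: [-4.1, -15.9, 5.7]
opening: 0.167
grip_force: 25.0
0.05934769528259827 -16.39239348130506 0.16674445605063865
```

Scaled: -0.05 m / 0.25 = -0.2, -0.04 m / 0.25 = -0.16.

```bash
echo '{"jaw": [0.1,0.6,0.6,0.6,0.6,0.6,0.6,0.6,0.6,0.6],"dx": [0,0,0,0,0,0,0,0,0,0],"dy": [-0.01,0,0,0,0,0,0,0,0,0],"dz": [0,0,0,0,0,0,-0.12,-0.16,-0.2,0],"rx": [0,0,0,0,0,0,0,0,0,0],"ry": [0,0,0,0,0,0,0,0,0,0],"rz": [0,0,0,0,0,0,0,0,0,0]}' | python3 jog.py 
python3 - <<'E'
from h import *
p,d=eyes.read_camera("scene"); cv2.imwrite("pics/s1.png",cv2.resize(p[150:300,120:320],(800,600))[:,:,::-1]); 
print("drawn knob px",proj("scene",[st(-.16,.06,.132)]))
delta(st(-.065,0,.3),[180,0,79.1])
E
```

```text
time_s: 5.9
tool_pos: [0.4597, 0.0219, 0.2998]
ee_rot: [179.9, 0.7, 169.2]
force: [1.5, -0.5, 0.5]
opening: 0.593
grip_force: 0.0
drawn knob px [[260.8063445  191.19267803]]
tool d [-0.0926 -0.0603 -0.0028] rot [ 0.41  0.34 90.06] | now [0.4584 0.022  0.2964] [179.96   0.48 169.16] [-0.2  0.7  0.2] op 0.599 t 5.95
```

View pics/s1.png

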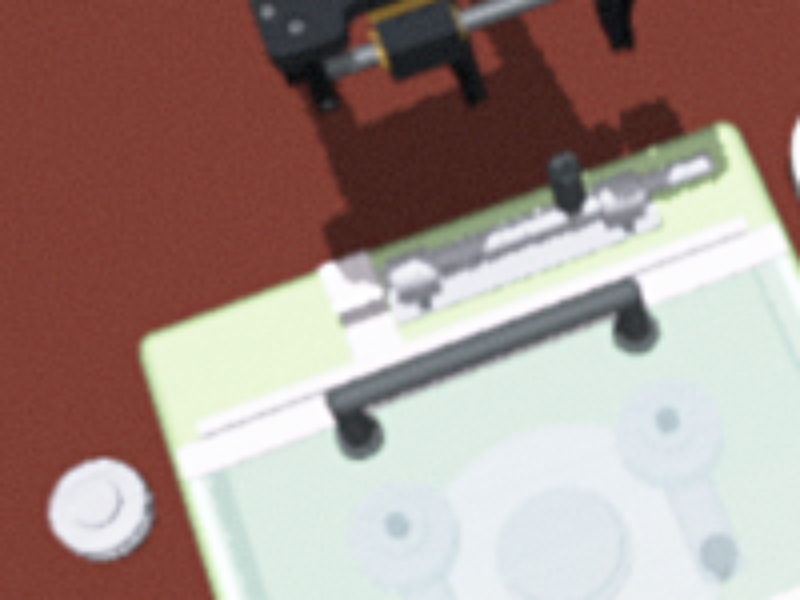

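The knob is now at (261,189.5) in the scene view, against (260.8,191.2) predicted for fully drawn, and the rod is clear of the eye. Next is the handle.

Scaled: -0.031 m / 0.25 = -0.124, -0.02 m / 0.25 = -0.08, 8.2 degrees / 360 = 0.0228.

```bash
echo '{"jaw": [0.6,0.6,0.6,0.6,0.6,0.6,0.6,0.6,0.6,0.6],"dx": [-0.124,-0.124,-0.124,0,0,0,0,0,0,0],"dy": [-0.08,-0.08,-0.08,0,0,0,0,0,0,0],"dz": [0,0,0,0,0,0,0,0,0,0],"rx": [0,0,0,0,0,0,0,0,0,0],"ry": [0,0,0,0,0,0,0,0,0,0],"rz": [0,0,0,0.0228,0.0228,0.0228,0.0228,0.0228,0.0228,0.0228]}' | python3 jog.py;echo '{"jaw": [0.6,0.6,0.6,0.6,0.6,0.6],"dx": [0,0,0,0,0,0],"dy": [0,0,0,0,0,0],"dz": [0,0,0,0,0,0],"rx": [0,0,0,0,0,0],"ry": [0,0,0,0,0,0],"rz": [0.0228,0.0228,0.0228,0.0222,0,0]}' | python3 jog.py
python3 - <<'E'
from h import *
delta(st(-.065,0,.241),[180,0,79.1])
E
```

```text
time_s: 6.95
tool_pos: [0.5357, -0.0541, 0.2903]
ee_rot: [-179.9, -0.1, 111.4]
force: [-0.3, -0.3, -0.3]
opening: 0.599
grip_force: 0.0
time_s: 7.55
tool_pos: [0.5359, -0.0542, 0.2911]
ee_rot: [-179.9, -0.0, 79.4]
force: [-0.6, 0.2, -0.3]
opening: 0.603
grip_force: 0.0
tool d [-0.      0.0022  0.05  ] rot [-0.1  -0.01  0.27] | now [ 0.5359 -0.0542  0.2911] [-1.799e+02 -1.000e-02  7.937e+01] [-0.6  0.2 -0.3] op 0.603 t 7.55
```

Scaled: 0.02 m / 0.25 = 0.08, 0.002 m / 0.25 = 0.008, 0.3 degrees / 360 = 0.0008.

```bash
echo '{"jaw": [0.6,0.6,0.6,0.6,0,0,0,0,0,0],"dx": [0,0,0,0,0,0,0,0,0,0],"dy": [0.008,0,0,0,0,0,0,0,0,0],"dz": [0.08,0.08,0.04,0,0,0,0,0,0,0],"rx": [0,0,0,0,0,0,0,0,0,0],"ry": [0,0,0,0,0,0,0,0,0,0],"rz": [0.0008,0,0,0,0,0,0,0,0,0]}' | python3 jog.py 35;echo '{"jaw": [0,0,0,0,0],"dx": [0,0,0,0,0],"dy": [0,0,0,0,0],"dz": [0,0,0,0,0],"rx": [0,0,0,0,0],"ry": [0,0,0,0,0],"rz": [0,0,0,0,0]}' | python3 jog.py
```

```text
time_s: 8.55
tool_pos: [0.5381, -0.0547, 0.2424]
ee_rot: [-180.0, 0.0, 78.9]
force: [-13.0, 1.7, 4.9]
opening: 0.135
grip_force: 7.1
time_s: 9.05
tool_pos: [0.5378, -0.0546, 0.2424]
ee_rot: [-179.9, 0.0, 78.9]
force: [-5.9, 0.4, 5.6]
opening: 0.125
grip_force: 35.0
```

Scaled: -0.0155 m / 0.25 = -0.062, -0.0148 m / 0.25 = -0.0592.

```bash
echo '{"jaw": [0,0,0],"dx": [0,0,0],"dy": [0.02,0.0264,0],"dz": [-0.062,-0.0592,0],"rx": [0,0,0],"ry": [0,0,0],"rz": [0,0,0]}' | python3 jog.py;echo '{"jaw": [0,0,0,0,0],"dx": [0,0,0,0,0],"dy": [0.0324,0.038,0.0436,0,0],"dz": [-0.0564,-0.0524,-0.0484,0,0],"rx": [0,0,0,0,0],"ry": [0,0,0,0,0],"rz": [0,0,0,0,0]}' | python3 jog.py
python3 - <<'E'
from h import *
s=manip.observe();q=s["tool_pos"]-[0,0,.051]-st(.085,0,.15);x,z=q@ex,q[2];print(x,z,np.hypot(x,z),np.degrees(np.arctan2(z,-x)-np.arctan2(40,150)))
p,d=eyes.read_camera("scene"); cv2.imwrite("pics/s2.png",p[:,:,::-1])
E
```

```text
time_s: 9.35
tool_pos: [0.5488, -0.0568, 0.2728]
ee_rot: [-179.8, -0.0, 78.9]
force: [-7.3, 1.0, -1.9]
opening: 0.13
grip_force: 35.0
time_s: 9.85
tool_pos: [0.5752, -0.0618, 0.3121]
ee_rot: [-179.6, -0.0, 78.9]
force: [-17.5, 3.7, 8.9]
opening: 0.121
grip_force: 35.0
-0.11211682516932785 0.11112991014313553 0.1578608229247238 29.815294919104243
```

View pics/s2.png

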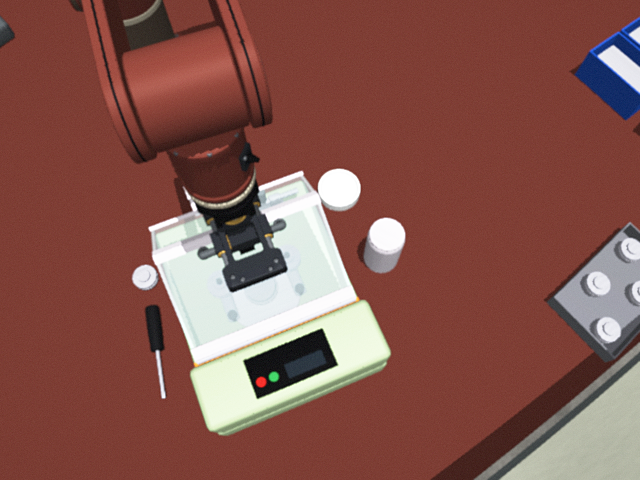

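The guard is lifting cleanly at about 30°, held by the gripper, with the loose parts untouched. There is a small outward radial force, so I'll ease the arc outward slightly.

Scaled: 0.0136 m / 0.25 = 0.0544, 0.0126 m / 0.25 = 0.0504.

```bash
echo '{"jaw": [0,0,0,0,0],"dx": [0,0,0,0,0],"dy": [0.0464,0.0504,0.0544,0,0],"dz": [-0.0456,-0.04,-0.034,0,0],"rx": [0,0,0,0,0],"ry": [0,0,0,0,0],"rz": [0,0,0,0,0]}' | python3 jog.py
cat > ang.py <<'E'
from h import *
s=manip.observe();q=s["tool_pos"]-Ro.from_euler('xyz',s["ee_rot"],degrees=True).apply([0,0,-.051])-st(.085,0,.15)
q=s["tool_pos"]+Ro.from_euler('xyz',s["ee_rot"],degrees=True).apply([0,0,.051])-st(.085,0,.15);x,z=q@ex,q[2];print("x z r th",x,z,np.hypot(x,z),np.degrees(np.arctan2(z,-x)-np.arctan2(40,150)),s["force"])
E
python3 ang.py
```

```text
time_s: 10.4
tool_pos: [0.6142, -0.0693, 0.3441]
ee_rot: [-180.0, -0.0, 78.9]
force: [-11.2, 2.9, 12.8]
opening: 0.125
grip_force: 35.0
x z r th -0.07238866351159091 0.14306503622742697 0.1603362815951191 48.229888233399784 [-11.18418579   2.89310277  12.75061836]
```

Scaled: 0.0072 m / 0.25 = 0.0288, 0.005 m / 0.25 = 0.02.

```bash
echo '{"jaw": [0,0,0,0,0,0],"dx": [0,0,0,0,0,0],"dy": [0.0288,0.0288,0.0288,0.02,0,0],"dz": [-0.018,-0.016,-0.014,-0.012,0,0],"rx": [0,0,0,0,0,0],"ry": [0,0,0,0,0,0],"rz": [0,0,0,0,0,0]}' | python3 jog.py
python3 ang.py; python3 - <<'E'
from h import *
I=[]
for n in("scene","top"):
    p,d=eyes.read_camera(n); np.save(n+"2p.npy",p);np.save(n+"2.npy",d)
    u=proj(n,st(.045,0,.3))[0].astype(int);print(n,u,"crop",u-[80,75]);
    I.append(cv2.resize(p[u[1]-75:u[1]+75,u[0]-80:u[0]+80],(640,600) if 0 else (400,375)))
cv2.imwrite("pics/s3.png",np.hstack(I)[:,:,::-1])
E
```

```text
time_s: 11.0
tool_pos: [0.6405, -0.0745, 0.3561]
ee_rot: [-179.9, -0.0, 78.9]
force: [-4.9, 3.6, 0.6]
opening: 0.122
grip_force: 35.0
x z r th -0.0456756736043075 0.1551131584196426 0.16169835829137033 58.6606326021831 [-4.88129379  3.62909409  0.60895132]
scene [256 275] crop [176 200]
top [377 178] crop [297 103]
```

View pics/s3.png

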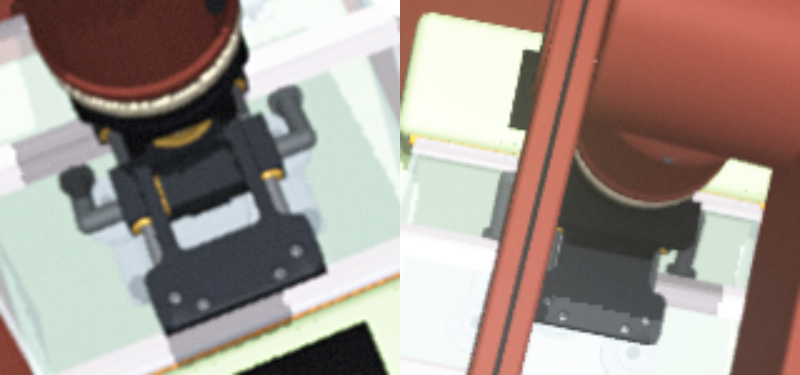

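The scene crop shows the handle's post flanges and bar ends either side of the fingers: full-image (207,273)/(211,290) on the left and (291,239)/(298,256) on the right. I'll intersect those rays with the planes y=±54 mm to get the angle.

```bash
cat > g.py <<'E'
from h import *
def pl(n,uv,y):
    o,d=ray(n,uv);s=(y-(o-O)@ey)/(d@ey);q=o+s*d-st(.085,0,.15);return q@ex*1e3,q[2]*1e3
E
python3 - <<'E'
from g import *
# rays are far from edge-on? use known radius: on arc angle from each point
for nm,uv,y,ph,R in(("barL",(211.2,290),-.054,14.93,155.2),("barR",(298,256),.054,14.93,155.2),("flL",(206.8,272.8),-.054,0,150),("flR",(291.2,239.2),.054,0,150)):
    x,z=pl("scene",uv,y);print(nm,x,z,np.hypot(x,z),np.degrees(np.arctan2(z,-x))-ph)
for th in(56,58,60,62):
    t=np.radians(th);f=lambda X,Z,y:st(.085-(-X*np.cos(t)-Z*np.sin(t))*-1 if 0 else .085+X*np.cos(t)+Z*np.sin(t),y,.15-X*np.sin(t)+Z*np.cos(t))
    P=[f(-.15,.04,-.054),f(-.15,.04,.054),f(-.15,0,-.054),f(-.15,0,.054),f(-.17,0,-.13),f(-.17,0,.13)]
    print(th,"scene",proj("scene",P).round(1).tolist(),"top",proj("top",[P[1],P[3]]+P[4:]).round(1).tolist())
E
```

```text
barL -17.371191522849838 219.35872044821116 220.0454646921858 70.54215086653127
barR -25.342573838241073 199.25679489612594 200.861933578823 67.82172388408935
flL -46.44404268341556 201.27053243345574 206.5596193035456 77.00619492368051
flR -47.10376035423204 203.46941847816515 208.85058892747134 76.96547892457963
56 scene [[214.7, 283.8], [292.7, 253.7], [210.4, 267.3], [284.8, 238.9], [151.0, 276.4], [332.7, 207.6]] top [[342.4, 178.7], [337.7, 201.3], [450.9, 229.2], [289.5, 197.4]]
58 scene [[215.7, 286.9], [294.1, 256.6], [211.0, 269.4], [285.9, 240.8], [151.2, 278.9], [334.1, 209.5]] top [[343.1, 175.3], [338.3, 198.4], [451.9, 225.9], [290.1, 194.0]]
60 scene [[216.7, 290.2], [295.5, 259.7], [211.6, 271.7], [286.9, 242.8], [151.5, 281.6], [335.7, 211.6]] top [[343.7, 171.9], [338.9, 195.4], [453.0, 222.6], [290.6, 190.6]]
62 scene [[217.8, 293.6], [296.9, 262.8], [212.3, 274.0], [288.0, 245.0], [151.8, 284.5], [337.2, 213.9]] top [[344.4, 168.5], [339.5, 192.3], [454.0, 219.1], [291.2, 187.0]]
```

Scaled: 0.0021 m / 0.25 = 0.0084, -0.0006 m / 0.25 = -0.0024.

```bash
echo '{"jaw": [0,0,0,0,0],"dx": [0,0,0,0,0],"dy": [0.0084,0.0084,0,0,0],"dz": [-0.0024,-0.0024,0,0,0],"rx": [0,0,0,0,0],"ry": [0,0,0,0,0],"rz": [0,0,0,0,0]}' | python3 jog.py 45; echo '{"jaw": [0,0,0,0,0,0],"dx": [0,0,0,0,0,0],"dy": [0,0,0,0,0,0],"dz": [0,0,0,0,0,0],"rx": [0,0,0,0,0,0],"ry": [0,0,0,0,0,0],"rz": [0,0,0,0,0,0]}' | python3 jog.py
python3 ang.py; python3 - <<'E'
from h import *
for n,b in(("scene",(140,190,350,360)),("top",(280,150,470,260))):
    p,d=eyes.read_camera(n); np.save(n+"3p.npy",p);np.save(n+"3.npy",d)
    x0,y0,x1,y1=b
    cv2.imwrite(f"pics/{n}4.png",cv2.resize(p[y0:y1,x0:x1],None,fx=3.8,fy=3.5)[:,:,::-1])
E
```

```text
time_s: 11.6
tool_pos: [0.6445, -0.0752, 0.3574]
ee_rot: [-179.9, -0.0, 78.9]
force: [-3.8, 3.4, 0.1]
opening: 0.125
grip_force: 45.0
time_s: 12.2
tool_pos: [0.6445, -0.0752, 0.3574]
ee_rot: [-179.9, -0.0, 78.9]
force: [-4.6, 3.2, 0.1]
opening: 0.121
grip_force: 45.0
x z r th -0.04163398672862804 0.15639381492241858 0.16184070624199368 60.16146322277424 [-4.55780372  3.24101831  0.10563314]
```

View pics/scene4.png

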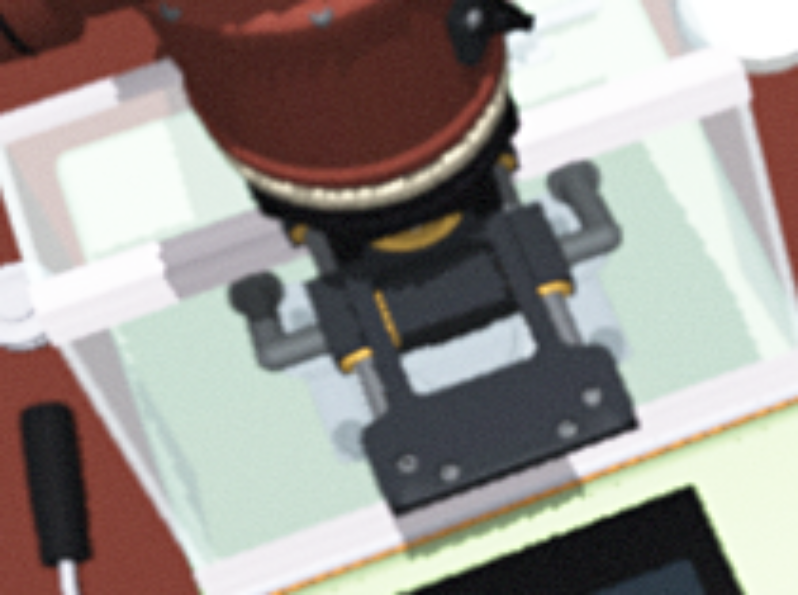

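View pics/top4.png

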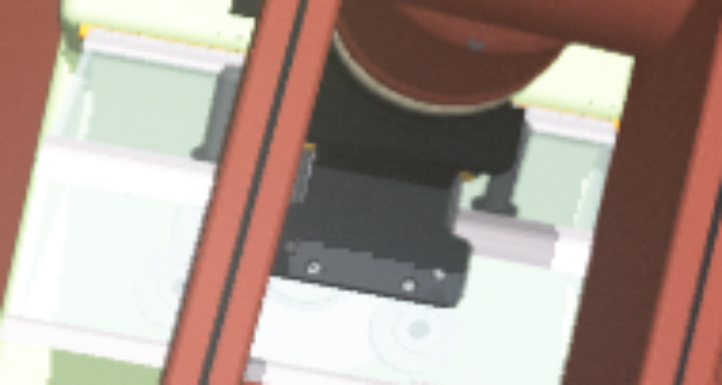

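```bash
python3 - <<'E'
from h import *
import json
D=dict(scene=[(-.15,.04,-.06,(210.5,290)),(-.15,.04,.06,(300.5,257.7)),(-.15,.003,-.06,(207.1,273.7)),(-.15,.003,.06,(290.5,242))])
for th in(57,58,59,60,61,62):
    t=np.radians(th);f=lambda X,Z,y:st(.085+X*np.cos(t)+Z*np.sin(t),y,.15-X*np.sin(t)+Z*np.cos(t))
    P=[f(*q[:3]) for q in D["scene"]];e=np.array([q[3] for q in D["scene"]])-proj("scene",P)
    print(th,e.round(1).tolist(),proj("top",[f(-.15,.04,.06),f(-.15,.046,.06),f(-.15,0,.06)]).round(1).tolist())
# depth-based: panel white frame band and bar in both depth maps
for n in("scene","top"):
    d=np.load(n+"3.npy");c=eyes.get_calibration(n);R,t=c["R"],c["t"]
    pts={"scene":[(155,272),(175,266),(300,226),(325,213),(207,274),(209,288),(296,260),(290,242)],"top":[(300,193),(325,196),(425,217),(339,178),(337,190),(411,203),(413,193)]}[n]
    for u,v in pts:
        o,r=ray(n,(u,v));z=np.median(d[v-1:v+2,u-1:u+2]); X=o+r*z;q=X-st(.085,0,.15)
        x,zz=q@ex*1e3,q[2]*1e3
        print(n,(u,v),"rel hinge x %.1f y %.1f z %.1f r %.1f ang %.1f"%(x,q@ey*1e3,zz,np.hypot(x,zz),np.degrees(np.arctan2(zz,-x))))
E
```

```text
57 [[-0.3, 2.9], [2.8, 4.2], [0.3, 2.5], [0.5, 2.7]] [[339.0, 176.3], [339.7, 172.8], [334.3, 199.1]]
58 [[-0.8, 1.3], [2.1, 2.7], [0.0, 1.4], [-0.0, 1.7]] [[339.3, 174.6], [340.0, 171.0], [334.6, 197.6]]
59 [[-1.3, -0.3], [1.4, 1.2], [-0.3, 0.3], [-0.6, 0.6]] [[339.6, 172.9], [340.4, 169.3], [334.9, 196.2]]
60 [[-1.8, -1.9], [0.7, -0.3], [-0.6, -0.9], [-1.1, -0.4]] [[340.0, 171.2], [340.7, 167.6], [335.2, 194.7]]
61 [[-2.3, -3.6], [-0.0, -1.9], [-0.9, -2.1], [-1.7, -1.5]] [[340.3, 169.5], [341.0, 165.9], [335.5, 193.1]]
62 [[-2.9, -5.3], [-0.7, -3.4], [-1.3, -3.4], [-2.3, -2.7]] [[340.6, 167.8], [341.4, 164.1], [335.8, 191.6]]
scene (155, 272) rel hinge x -96.1 y -122.1 z 147.2 r 175.8 ang 56.9
scene (175, 266) rel hinge x -93.6 y -94.9 z 148.0 r 175.1 ang 57.7
scene (300, 226) rel hinge x -84.6 y 77.7 z 145.5 r 168.3 ang 59.8
scene (325, 213) rel hinge x -88.1 y 115.6 z 148.5 r 172.7 ang 59.3
scene (207, 274) rel hinge x -70.1 y -59.8 z 139.9 r 156.5 ang 63.4
scene (209, 288) rel hinge x -45.5 y -62.0 z 153.7 r 160.3 ang 73.5
scene (296, 260) rel hinge x -38.4 y 54.1 z 153.3 r 158.1 ang 75.9
scene (290, 242) rel hinge x -71.1 y 57.5 z 138.2 r 155.4 ang 62.8
top (300, 193) rel hinge x -86.2 y 114.8 z 148.9 r 172.1 ang 59.9
top (325, 196) rel hinge x -82.9 y 75.6 z 145.7 r 167.6 ang 60.4
top (425, 217) rel hinge x -85.3 y -84.4 z 148.6 r 171.4 ang 60.2
top (339, 178) rel hinge x -51.3 y 59.5 z 150.0 r 158.5 ang 71.1
top (337, 190) rel hinge x -68.8 y 58.8 z 140.0 r 156.0 ang 63.8
top (411, 203) rel hinge x -66.4 y -60.1 z 140.5 r 155.4 ang 64.7
top (413, 193) rel hinge x -83.7 y -33.5 z 308.1 r 319.3 ang 74.8
```

The post and bar fits give about 59.3 to 59.8°, the panel-edge depths about 60°, and the TCP 60.2°. The pose was steady over 0.6 s with no slipping, so I'm handing in.

```bash
python3 -c "
from bench import manip, eyes, job
print(manip.observe()['tool_pos'],manip.observe()['time_s']);print(job.hand_in())"
```

```text
[ 0.64447289 -0.07522539  0.35743777] 12.3
the job is handed in; nothing more can be done
None
```

The job is handed in at 12.3 s: I drew the bolt back to its stop with the guard still shut, then lifted the guard to about 60° (measured 59–60°). The gripper is still holding it steady there, and I kept clear of the loose parts.

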